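# Carry the copper medallion on the flat lifter to the empty stand

### The job

The round copper medallion lies loose on the blade of the flat lifter. Pick the lifter up by its wooden handle and, keeping the medallion level and not touching it with the fingers, lower the blade between the two rails of the empty iron stand so that the medallion is left lying centred on the rails. Then draw the lifter out and lay it flat on the bench, leaving the square plaque on the other stand alone.

Things in the scene. Friction and masses are not known exactly. Their poses are not given: they have to be found in the camera images.
- lifter: Loose flat tool, 0.2 kg, on the bench. Origin: on its flat underside, below the grip point; x towards the blade tip, z up. Straight-sided wooden handle 20 mm wide, 36 high, x -80 to 40 mm; then a flat steel plate 4 mm thick at the bottom: neck 16 mm wide, blade 32 mm wide from x 53 to 125 mm. Not the shorter, narrower scraper farther to the robot's right
- medallion: Round copper disc, 80 mm in diameter, 3 mm thick, about 0.13 kg, loose on the lifter's blade, its centre about 100 mm ahead of the lifter's origin; it overhangs the blade on both sides. Origin: centre of its underside, z up
- stand: Empty iron stand fixed to the bench: base plate 90 x 90 x 8 mm and two level rails along its x axis, 90 mm long, 16 wide, tops 40 mm above the bench. The gap between them (58 mm, y -29 to 29) is open above and at both ends down to the base plate. Origin: centre of the underside; x along the rails, away from the robot. A second stand like it holds the plaque
- plaque: Square copper plaque, 74 x 74 mm, 3 mm thick, loose on the rails of the other stand, to be left where it is. Origin: centre of its underside
Things that resemble listed ones, but are neither listed nor needed, are in the scene too. What is shaped like the stand but red is not meant.

How it is judged:
By the outcome, as a careful person would: the job done as asked, in the order asked, and still so for the second after the job is handed in, with the robot touching nothing.
It also fails if it takes over 48 s, if anything falls off the work surface, if the arm or the gripper's body presses on something with over 40 N, if the wrist force passes 120 N, or if a joint passes its speed limit or range.

### The arm

A 6-joint arm with a two-finger parallel gripper is mounted at the origin on the work surface. World frame = base frame: x ahead of the robot, y to its left, z up, the work surface at z = 0. Lengths are in m, angles in rad, forces in N, time in s.
With the tool pointing down it reaches from about 0.25 to 0.775 m from the base axis. Payload 4 kg.
Tool frame: the origin (TCP) lies midway between the tips of the shut fingers; the grasp point (between the pads) lies env.grip_point_offset behind it (env.grip_point_offset is the distance from the TCP to the grasp point, in m); x points along the fingers, y is the direction in which the jaws open and shut, and the axes are right-handed (so a half turn about x gives the same grasp; the last joint's range is limited). The gripper opens to 94 mm and grips with 3 to 60 N. Pads are 16 mm wide; open, the fingers measure 119 mm over their backs; the gripper's body (75 mm by 177 mm) begins 78 mm behind the grasp point.
Start: joints at [-1.272, 0.087, 1.371, -0, 1.684, -0.103], TCP at [0.215, -0.506, 0.206] pointing down, gripper open.
Joint ranges: [-3.1, 3.1], [-0.76, 2.03], [0.27, 2.55], [-1.08, 4.22], [0.17, 2.65], [-2.57, 2.57]. Speed limits (rad/s): [2.79, 2.79, 3.14, 3.14, 3.14, 3.14].

### API

Orientations are given as a unit quaternion [x, y, z, w].
In Python, from plant import env gives the robot as it stands.
- The arm moves only by the shell command python3 -m handwheel 'ROWS' [FORCE]. ROWS is JSON, a list that holds one entry, the list of rows, each a list of 7 numbers: the shift along the tool's x, y, z in m, then the turn, a rotation vector about the tool's x, y, z in degrees, then the finger opening in m, from 0 to 0.094. A call has 1 to 8 rows; each row is the pose to reach, as a shift and turn from the pose commanded when the call began, along the tool's axes at that moment; what a row does not reach only later rows make up. A row lasts 1/10 s, in which the tool goes at most 50 mm and 8.59 degrees, less where a joint would pass 70% of its speed; a pose out of reach is approached as far as the arm can. A call with a gripper value outside its range is refused whole. The fingers move at their own pace and stop on an object; FORCE is the grip in N (left out, the last holds). Time passes only in rows, so rows that repeat a pose let the fingers close. It gives the time, the measured TCP pose, the force and the opening at its end, in the units of the state.
- env.get_state(): the state, without advancing time (a new reading comes with each control period).
- env.get_image(name): name is "scene" or "top" or "wrist"; returns a dict with "image" (400x640x3 uint8, red, green, blue), "intrinsics" (3x3 intrinsics, pixels), "xyz" and "rotation" of the camera in the world. Camera axes: x right, y up, looking along -z (the intrinsics and any distortion apply to the point x, -y, -z); pixel columns grow to the right and rows downward; lengths in m; the calibration is good to about 2 mm. A picture is of the moment at which its call begins. There is no depth.
- env.sign_off(): hands the job in, once; it reports no verdict.
The state is a dict: "time_s": time; "joints": joint angles; "joint_velocities": joint speeds; "joint_torque": joint torques, N m; "position": TCP position; "tool_rot": TCP orientation; "ft_force": force on the tool from outside, world axes, zero at the start; "wrist_torque": the same for the moment, N m; "width": finger opening in m.
Only numpy, scipy, OpenCV 4.12 (cv2) and the standard library are available. Lean on these libraries where they do the work, as an engineer would, in place of code of your own. Each camera call takes 0.05 s, during which the arm holds its last target.

## Working session

There is one attempt and no reset: what is moved stays moved. The work goes in short steps, Python scripts to look and compute and a shell command to move; the robot and the scene stay as the last step left them, time stands still between calls to the robot, and variables do not carry over. Pictures are saved under pics/ and viewed, and the job is handed in when it is done.

```bash
ls; mkdir -p pics
python3 - <<'E'
from plant import env
import cv2
print(env.get_state(), env.grip_point_offset)
for n in ["scene","top","wrist"]:
    d=env.get_image(n); cv2.imwrite(f"pics/{n}0.png",d["image"][:,:,::-1])
    print(n,d["intrinsics"],d["xyz"],d["rotation"],[k for k in d])
E
```

```text
pics
{'time_s': 0.0, 'joints': array([-1.27209588e+00,  8.79213550e-02,  1.37226819e+00, -2.50284772e-05,
        1.68362292e+00, -1.03130637e-01]), 'joint_velocities': array([ 0.00228417,  0.00103483, -0.00047586,  0.00195366,  0.00057701,
       -0.00016632]), 'joint_torque': array([ 6.91780133e-04, -3.40181994e+01, -3.02426755e+01,  7.18747359e-02,
        3.30577826e-02, -1.76994827e-04]), 'position': array([ 0.21491116, -0.50565563,  0.20431553]), 'tool_rot': array([-0.69279721, -0.14189401,  0.69296796, -0.14033359]), 'ft_force': array([-0.82758896,  0.34793707, -0.03676565]), 'wrist_torque': array([-0.05258996, -0.00218967,  0.03695912]), 'width': 0.09416159667171861} 0.0188
scene [[498.44386419   0.         314.94840441]
 [  0.         498.44386419 199.27703809]
 [  0.           0.           1.        ]] [1.03243104 0.19745188 0.83397007] [0.1597789  0.23777695 0.78490604 0.54941362] ['image', 'intrinsics', 'xyz', 'rotation']
top [[467.55309221   0.         325.76308246]
 [  0.         467.55309221 199.12104369]
 [  0.           0.           1.        ]] [ 0.38131861 -0.01360989  0.94733296] [-0.07315754  0.0528108   0.70559486 -0.7028477 ] ['image', 'intrinsics', 'xyz', 'rotation']
wrist [[305.50316647   0.         318.14397054]
 [  0.         305.50316647 197.49717288]
 [  0.           0.           1.        ]] [ 0.29188621 -0.47279033  0.38317864] [-0.11996005  0.08044923 -0.54568556  0.82544823] ['image', 'intrinsics', 'xyz', 'rotation']
```

View pics/scene0.png

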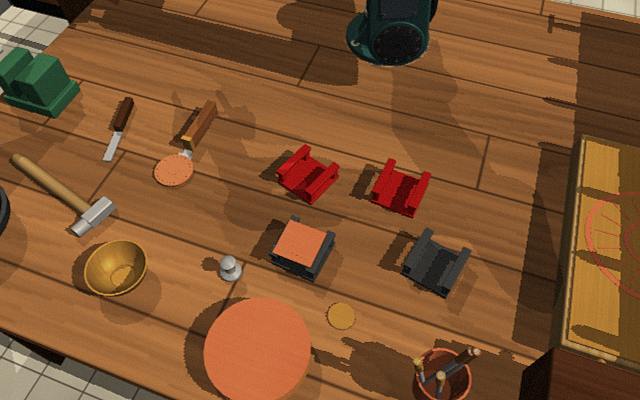

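View pics/top0.png

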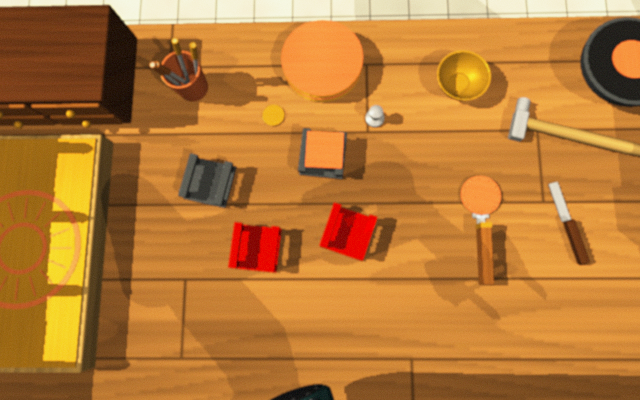

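View pics/wrist0.png

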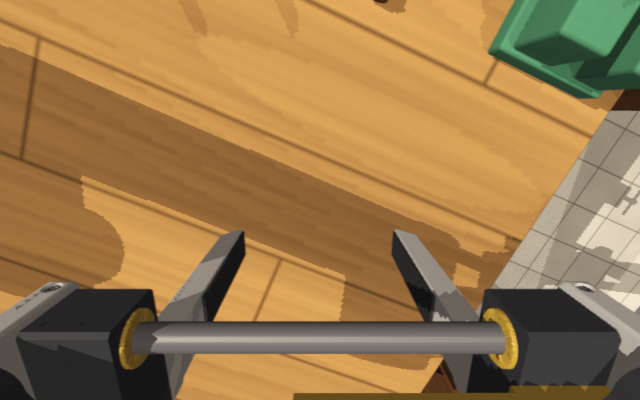

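The lifter is the brown-handled tool at top px (485,250), with the round disc on its blade at (481,195). The narrow tool at (570,225) is the scraper. The empty dark stand is at top px (208,181). The red lookalikes are at (255,247) and (348,232), and the plaque's stand is at (323,152). I'll enlarge these to confirm.

```bash
cat > h.py <<'E'
import numpy as np, cv2
from scipy.spatial.transform import Rotation as R
from plant import env
class Cam:
    def __init__(s,n):
        d=env.get_image(n); s.img=d["image"][:,:,::-1].copy(); s.K=np.array(d["intrinsics"]); s.p=np.array(d["xyz"]); s.R=R.from_quat(d["rotation"]).as_matrix()
    def px(s,P):
        c=(np.atleast_2d(P)-s.p)@s.R; c=c*[1,-1,-1]; u=c@s.K.T; return u[:,:2]/u[:,2:]
    def plane(s,uv,z):
        uv=np.atleast_2d(uv).astype(float); r=np.c_[uv,np.ones(len(uv))]@np.linalg.inv(s.K).T*[1,-1,-1]@s.R.T
        return s.p+r*((z-s.p[2])/r[:,2])[:,None]
    def crop(s,x,y,w,h,k,name,img=None):
        im=(s.img if img is None else img)[y:y+h,x:x+w]; cv2.imwrite("pics/"+name,cv2.resize(im,None,fx=k,fy=k,interpolation=cv2.INTER_CUBIC))
E
python3 - <<'E'
from h import *
t=Cam("top"); s=Cam("scene")
t.crop(440,165,100,130,4,"t_lift.png"); t.crop(165,135,90,90,6,"t_st.png")
s.crop(140,90,90,110,5,"s_lift.png"); s.crop(390,215,90,90,6,"s_st.png")
a=cv2.imread("pics/t_lift.png");b=cv2.resize(cv2.imread("pics/s_lift.png"),(400,490));o=np.zeros((520,800,3),np.uint8);o[:520,:400]=a;o[:490,400:]=b;cv2.imwrite("pics/lift.png",o)
E
```

```text
(no output)
```

View pics/t_lift.png

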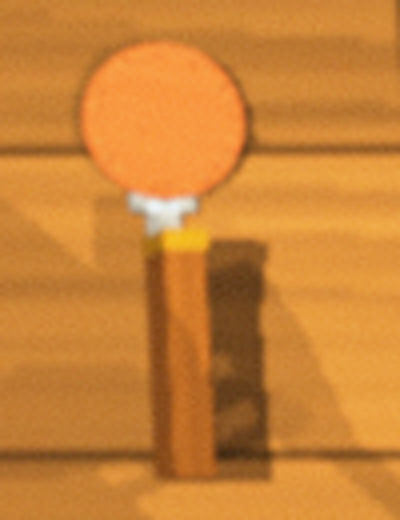

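View pics/s_lift.png

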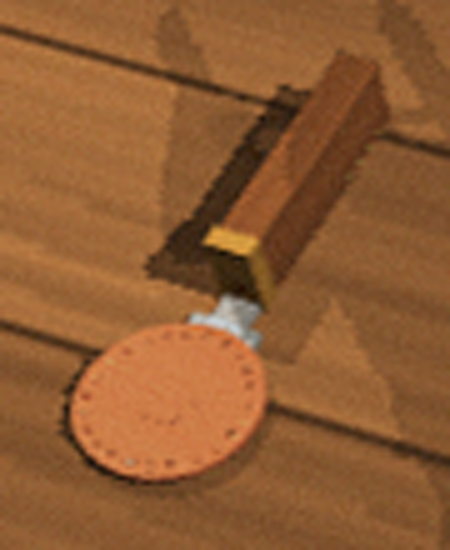

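View pics/t_st.png

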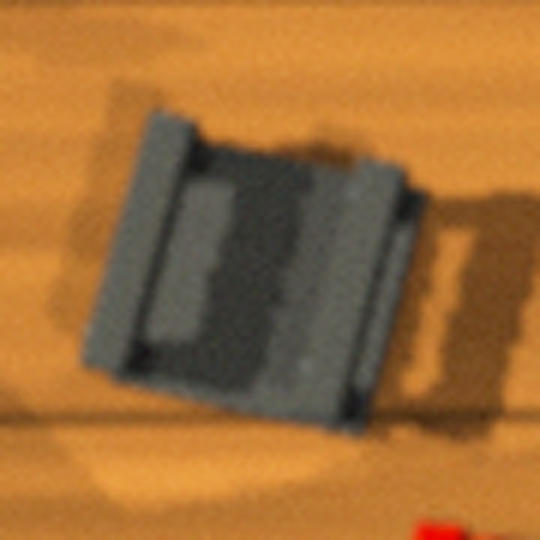

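View pics/s_st.png

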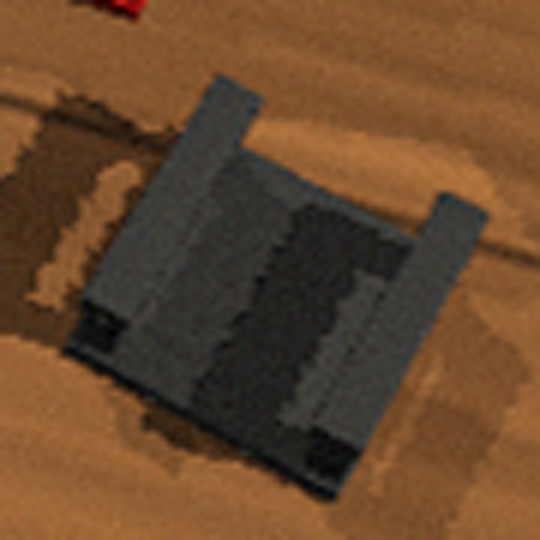

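```bash
cat > meas.py <<'E'
from h import *
from scipy.optimize import least_squares
t=Cam("top"); s=Cam("scene")
def fit(objs,obs,x0):
    def pose(p): 
        c,sn=np.cos(p[2]),np.sin(p[2]); return np.array([[c,-sn,0],[sn,c,0],[0,0,1]])
    out={}
    for nm,sel in (("both",[0,1]),("top",[0]),("scene",[1])):
        def f(p):
            P=objs@pose(p).T+[p[0],p[1],0]
            return np.concatenate([((t,s)[i].px(P)-obs[i]).ravel() for i in sel])
        r=least_squares(f,x0); out[nm]=r.x; print(nm,np.round(r.x[:2]*1000,1),np.degrees(r.x[2]).round(2),"rms px",np.sqrt(np.mean(r.fun**2)).round(2))
    return out
E
python3 - <<'E'
from meas import *
A=np.array
st=A([[.045,.045,.04],[.045,.029,.04],[-.045,.045,.04],[-.045,.029,.04],[.045,-.029,.04],[.045,-.045,.04],[-.045,-.029,.04],[-.045,-.045,.04]])
ot=A([[155,112],[195,125],[88,358],[130,370],[362,160],[404,170],[308,412],[345,422]])/6+[165,135]-.4
# scene looks back toward robot: image-left = robot right? fill below
s_left=A([[222,78],[265,98],[80,300],[128,322]]); s_right=A([[440,192],[488,215],[310,440],[360,455]])
print(s.px(A([[.3,0,0],[.4,0,0],[.3,.1,0]])))
p0=t.plane((ot.mean(0))[None],.04)[0]; print(p0, s.plane(((s_left.mean(0)+s_right.mean(0))/2/6+[390,215])[None],.04))
# scene: image down=+x, image right=+y : right rail is +y; bottom = +x end
# right rail y+: far end (x+) at bottom; outer y=.045 is right side
osn=A([[360,455],[310,440],[488,215],[440,192],[128,322],[80,300],[265,98],[222,78]])/6+[390,215]-.4
fit(st,[ot,osn],[p0[0],p0[1],-.26])
hd=A([[.04,.01,.036],[.04,-.01,.036],[-.08,.01,.036],[-.08,-.01,.036]])
lt=A([[163,232],[210,232],[172,478],[214,478]])/4+[440,165]-.4
ls=A([[258,238],[205,230],[382,65],[340,50]])/5+[140,90]-.4
fit(hd,[lt,ls],[.22,-.35,0])
print("med",t.plane(A([[164,118]])/4+[440,165]-.4,.007),s.plane(A([[169,401]])/5+[140,90]-.4,.007))
E
```

```text
[[349.1624133  121.10980025]
 [334.58139916 154.31702862]
 [392.6405598  132.62797208]]
[0.58763614 0.25249366 0.04      ] [[0.59033185 0.25660395 0.04      ]]
both [588.4 254.3] -12.78 rms px 0.98
top [588.  252.5] -12.22 rms px 0.87
scene [588.7 255.5] -13.26 rms px 0.64
both [ 456.2 -297.5] -1.68 rms px 1.54
top [ 458.5 -298. ] -2.06 rms px 0.56
scene [ 451.8 -298.1] -1.09 rms px 1.49
med [[ 0.55926252 -0.30079097  0.007     ]] [[ 0.55659429 -0.29943757  0.007     ]]
```

```bash
cat > go.py <<'E'
from h import *
# usage: to(target xyz TCP, yaw deg of lifter) -> shift in tool axes, rotvec deg. assumes commanded ~ measured
def to(xyz,yaw,pos=None,Q=None):
    st=env.get_state(); pos=st["position"] if pos is None else np.array(pos); T=R.from_quat(st["tool_rot"] if Q is None else Q)
    c,s=np.cos(np.radians(yaw)),np.sin(np.radians(yaw))
    best=None
    for sg in (1,-1):
        x=np.array([0,0,-1.]); y=sg*np.array([-s,c,0]); M=np.c_[x,y,np.cross(x,y)]
        rv=(T.inv()*R.from_matrix(M)).as_rotvec(degrees=True)
        if best is None or np.linalg.norm(rv)<np.linalg.norm(best): best=rv
    print("axes\n",T.as_matrix().round(3)); print("shift mm",(T.inv().apply(np.array(xyz)-pos)*1000).round(1),"rot deg",best.round(2), "t",st["time_s"],"pos",pos.round(4),"w",st["width"],"F",st["ft_force"].round(2))
E
python3 - <<'E'
from go import *
to([.457,-.298,.12],-1.8)
from meas import *
for n,uv in dict(red1=[(232,226),(280,226),(280,270),(232,270)],red2=[(335,206),(376,216),(360,260),(322,245)],box=[(110,137),(85,370)],knob=[(376,115)],plaq=[(300,130),(346,175)]).items(): print(n,t.plane(np.array(uv),.04)[:,:2].round(3).tolist())
E
```

```text
axes
 [[-0.     0.391 -0.92 ]
 [ 0.    -0.92  -0.391]
 [-1.    -0.001 -0.   ]]
shift mm [  85.3  -96.8 -304.1] rot deg [24.82  0.    0.03] t 0.35 pos [ 0.2151 -0.5061  0.2052] w 0.09386484320457522 F [-0.25  0.59 -0.71]
red1 [[0.493, 0.197], [0.492, 0.102], [0.407, 0.101], [0.407, 0.194]]
red2 [[0.531, -0.006], [0.511, -0.086], [0.426, -0.053], [0.455, 0.02]]
box [[0.677, 0.455], [0.222, 0.465]]
knob [[0.718, -0.09]]
plaq [[0.688, 0.065], [0.593, -0.028]]
```

```bash
python3 -m handwheel '[[[0.01,-0.012,-0.038,3.1,0,0,0.06],[0.021,-0.024,-0.076,6.2,0,0,0.06],[0.032,-0.036,-0.114,9.3,0,0,0.06],[0.043,-0.048,-0.152,12.4,0,0,0.06],[0.053,-0.06,-0.19,15.5,0,0,0.06],[0.064,-0.073,-0.228,18.6,0,0,0.06],[0.075,-0.085,-0.266,21.7,0,0,0.06],[0.085,-0.097,-0.304,24.8,0,0,0.06]]]' 60
python3 -m handwheel '[[[0,0,0,0,0,0,0.06],[0,0,0,0,0,0,0.06],[0,0,0,0,0,0,0.06]]]'
python3 - <<'E'
from go import *
to([.457,-.298,.006],-1.8)
w=Cam("wrist"); print(w.p); cv2.imwrite("pics/w1.png",w.img); t=Cam("top"); t.crop(420,150,140,150,4,"t1.png")
for P in ([[.457,-.298,.036],[.558,-.301,.007]],):print(w.px(np.array(P)))
E
```

```text
time_s: 1.25
position: [0.458, -0.2968, 0.1202]
tool_rot: [0.707, -0.012, -0.707, -0.012]
ft_force: [0.4, 0.1, -0.1]
width: 0.0599
time_s: 1.55
position: [0.4566, -0.2989, 0.1209]
tool_rot: [0.707, -0.011, -0.707, -0.011]
ft_force: [-0.6, -0.7, 0.1]
width: 0.06
axes
 [[ 0.    -0.031 -1.   ]
 [-0.001 -1.     0.031]
 [-1.     0.001 -0.   ]]
shift mm [114.9  -1.   -0.4] rot deg [-0.   -0.01 -0.06] t 1.55 pos [ 0.4566 -0.2989  0.1209] w 0.06002790676192904 F [-0.63 -0.7   0.15]
[ 0.53999527 -0.30074514  0.29969641]
[[317.6109028  202.16487108]
 [317.42296107  85.55213063]]
```

View pics/w1.png

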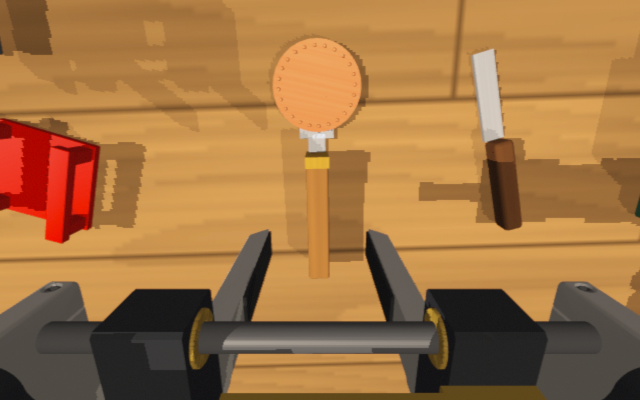

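View pics/t1.png

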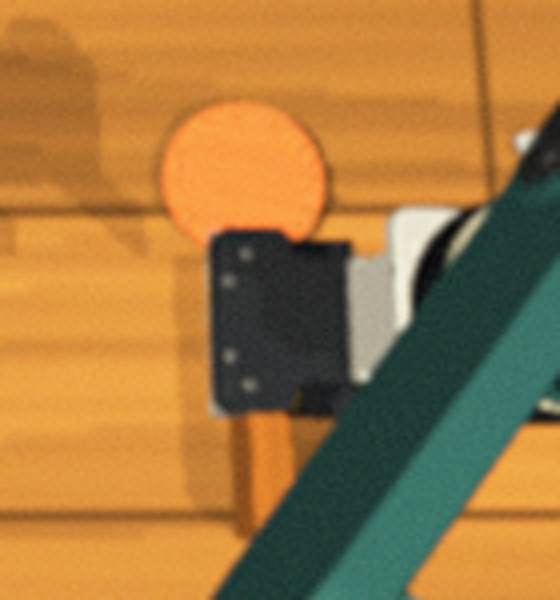

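Run:
```python
from go import *
w=Cam("wrist")
P=w.plane([[317,155],[318.8,278]],.036);print(P.round(4)); d=P[0]-P[1]; print(np.linalg.norm(d),np.degrees(np.arctan2(d[1],d[0])), P[1]+d*80/120)
w.crop(270,20,100,130,4,"w1c.png"); w.crop(290,140,60,150,4,"w1d.png")
```

```text
[[ 0.4996 -0.2993  0.036 ]
 [ 0.3791 -0.297   0.036 ]]
0.12054220129635639 -1.0723503272363923 [ 0.45939971 -0.29850741  0.036     ]
```

View pics/w1d.png

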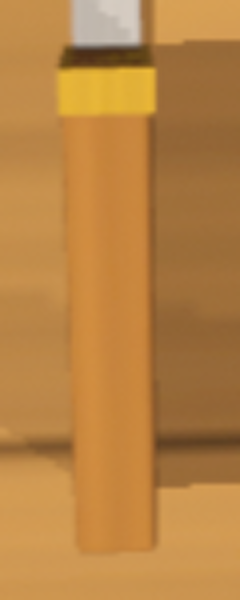

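The wrist view puts the handle at columns 307–329, with its front edge at row 157 and its rear edge at row 277. The fingers straddle it evenly, and the disc centre is at (317,85), as predicted. Going down to grip.

```bash
python3 -m handwheel '[[[0.02,-0.0005,-0.001,0,0,0,0.06],[0.045,-0.0005,-0.002,0,0,0,0.06],[0.07,-0.0005,-0.002,0,0,0,0.06],[0.09,-0.0005,-0.002,0,0,0,0.06],[0.105,-0.0005,-0.002,0,0,0,0.06],[0.113,-0.0005,-0.002,0,0,0,0.06],[0.114,-0.0005,-0.002,0,0,0,0.06],[0.114,-0.0005,-0.002,0,0,0,0.06]]]' 60
python3 -m handwheel '[[[0,0,0,0,0,0,0.04],[0,0,0,0,0,0,0.03],[0,0,0,0,0,0,0.024],[0,0,0,0,0,0,0.02],[0,0,0,0,0,0,0.016],[0,0,0,0,0,0,0.01],[0,0,0,0,0,0,0.005],[0,0,0,0,0,0,0.005]]]' 60
python3 - <<'E'
from go import *
to([.458,-.298,.05],-1.8)
w=Cam("wrist"); cv2.imwrite("pics/w2.png",w.img)
E
```

```text
time_s: 2.5
position: [0.4593, -0.2982, 0.0072]
tool_rot: [0.707, -0.011, -0.707, -0.011]
ft_force: [0.3, 0.7, -0.0]
width: 0.0599
time_s: 3.3
position: [0.4591, -0.2977, 0.0066]
tool_rot: [0.707, -0.011, -0.707, -0.011]
ft_force: [-0.9, 0.4, 0.8]
width: 0.0199
axes
 [[ 0.    -0.031 -1.   ]
 [-0.    -1.     0.031]
 [-1.     0.    -0.   ]]
shift mm [-43.4   0.3   1. ] rot deg [ 0.03 -0.01 -0.02] t 3.3 pos [ 0.4591 -0.2977  0.0066] w 0.01988445276827394 F [-0.92  0.43  0.8 ]
```

View pics/w2.png

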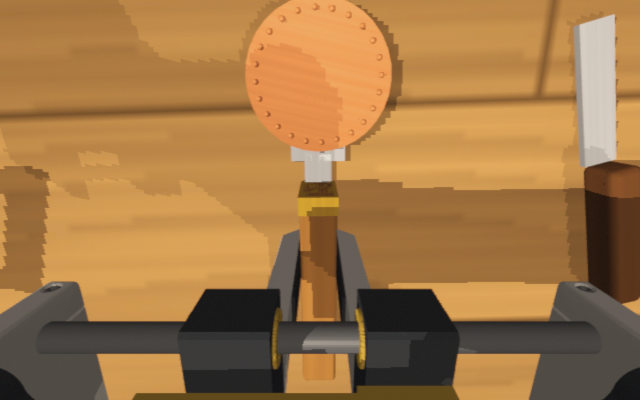

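The handle is gripped between the pads (width 19.9 mm). The disc is centred at about (319,74) and nothing touches it. Lifting gently.

```bash
python3 -m handwheel '[[[-0.001,0,0,0,0,0,0.005],[-0.003,0,0,0,0,0,0.005],[-0.007,0,0,0,0,0,0.005],[-0.012,0,0,0,0,0,0.005],[-0.017,0,0,0,0,0,0.005],[-0.021,0,0,0,0,0,0.005],[-0.023,0,0,0,0,0,0.005],[-0.024,0,0,0,0,0,0.005]]]' 60
python3 - <<'E'
from go import *
to([.458,-.298,.13],-1.8)
w=Cam("wrist"); cv2.imwrite("pics/w3.png",w.img)
t=Cam("scene"); t.crop(130,80,110,120,5,"s3.png")
E
```

```text
time_s: 4.15
position: [0.4592, -0.2978, 0.031]
tool_rot: [0.707, -0.011, -0.707, -0.011]
ft_force: [0.9, 0.6, -2.6]
width: 0.0196
axes
 [[ 0.001 -0.031 -1.   ]
 [-0.001 -1.     0.031]
 [-1.     0.001 -0.001]]
shift mm [-99.    0.3   1.1] rot deg [ 0.02 -0.04 -0.03] t 4.15 pos [ 0.4592 -0.2978  0.031 ] w 0.019556671307484567 F [ 0.95  0.58 -2.57]
```

View pics/w3.png

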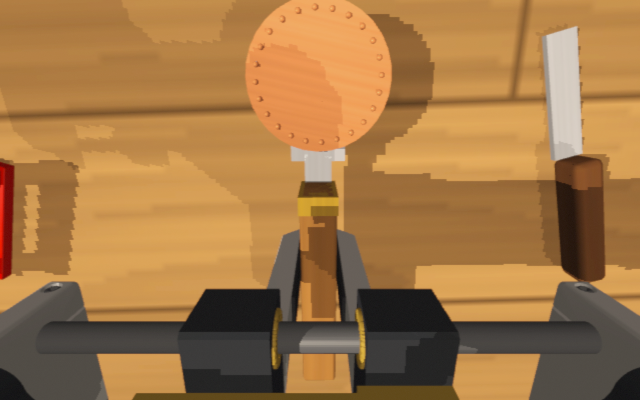

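View pics/s3.png

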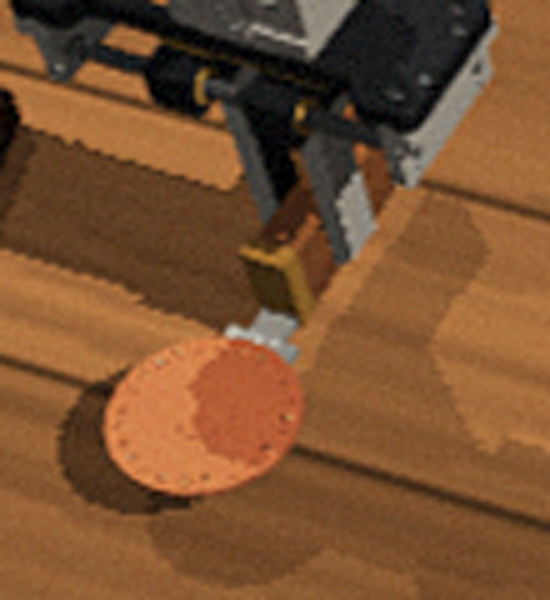

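Lifted 24 mm. The disc is at the same wrist pixels (319,74), so there's no tilt or slip. Raising further and working out the transport.

```bash
python3 -m handwheel '[[[-0.003,0,0,0,0,0,0.005],[-0.010,0,0,0,0,0,0.005],[-0.022,0,0,0,0,0,0.005],[-0.038,0,0,0,0,0,0.005],[-0.056,0,0,0,0,0,0.005],[-0.072,0,0,0,0,0,0.005],[-0.083,0,0,0,0,0,0.005],[-0.089,0,0,0,0,0,0.005]]]' 60
python3 -m handwheel '[[[-0.001,0,0,0,0,0,0.005],[-0.001,0,0,0,0,0,0.005]]]' 60
python3 - <<'E'
from go import *
st=env.get_state(); T=R.from_quat(st["tool_rot"]).as_matrix()
w=Cam("wrist"); cv2.imwrite("pics/w4.png",w.img)
g=cv2.cvtColor(w.img,cv2.COLOR_BGR2HSV)
zt=st["position"][2]+.0004
for c in (w,Cam("top")):
    h=cv2.cvtColor(c.img,cv2.COLOR_BGR2HSV)
    g=c.px(st["position"]+[.1,0,0])[0]
    print("expect px",g)
    c.crop(max(0,int(g[0])-70),max(0,int(g[1])-60),140,120,4,"m4_%s.png"%("w" if c is w else "t"))
print("ztop",zt); to([.491,.276,.12],-12.8)
E
```

```text
time_s: 5.05
position: [0.4596, -0.2982, 0.1216]
tool_rot: [0.708, -0.012, -0.706, -0.01]
ft_force: [0.1, 0.2, -3.4]
width: 0.0196
time_s: 5.25
position: [0.4587, -0.2974, 0.1201]
tool_rot: [-0.707, 0.011, 0.707, 0.011]
ft_force: [0.4, 0.8, -2.9]
width: 0.0195
expect px [313.43976659  74.77963448]
expect px [497.47763932 182.52887531]
ztop 0.12052519254683654
axes
 [[-0.002 -0.031 -1.   ]
 [ 0.001 -1.     0.031]
 [-1.    -0.001  0.002]]
shift mm [   0.  -573.9  -14.8] rot deg [11.02  0.1   0.06] t 5.35 pos [ 0.4585 -0.2972  0.1194] w 0.019579837877790274 F [-0.04  0.43 -2.21]
```

View pics/w4.png

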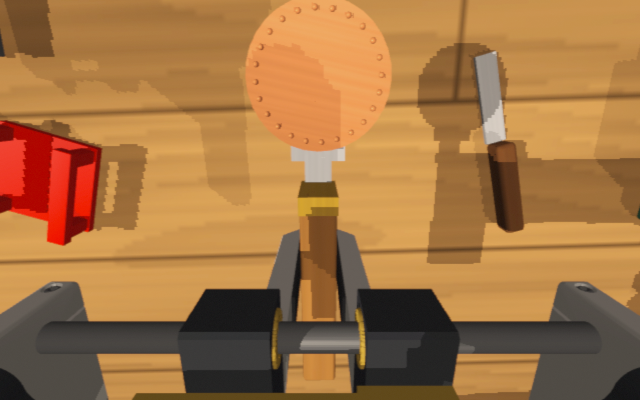

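View pics/m4_t.png

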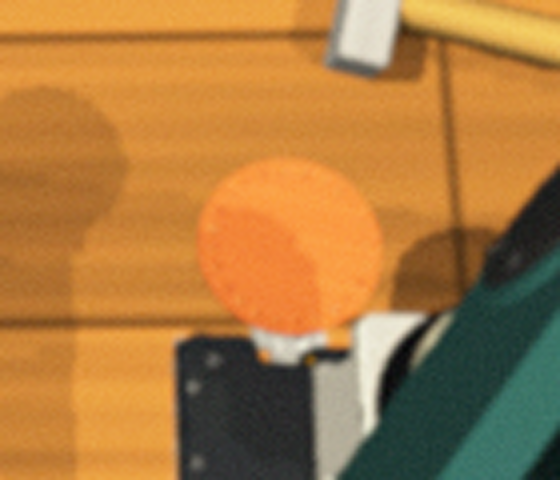

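```bash
for i in 1; do python3 -m handwheel '[[[0,-0.006,0,0,0,0,0.005],[0,-0.021,0,0,0,0,0.005],[0,-0.045,-0.001,0,0,0,0.005],[0,-0.072,-0.001,0,0,0,0.005],[0,-0.099,-0.002,0,0,0,0.005],[0,-0.123,-0.003,0,0,0,0.005],[0,-0.138,-0.003,0,0,0,0.005],[0,-0.144,-0.003,0,0,0,0.005]]]' 60; done
python3 - <<'E'
from go import *
to([.491,.276,.12],-12.8)
w=Cam("wrist"); cv2.imwrite("pics/w5.png",w.img)
E
```

```text
time_s: 6.15
position: [0.4662, -0.1518, 0.1204]
tool_rot: [-0.707, 0.01, 0.707, 0.01]
ft_force: [-0.1, -0.7, -2.1]
width: 0.02
axes
 [[-0.    -0.029 -1.   ]
 [ 0.    -1.     0.029]
 [-1.    -0.     0.   ]]
shift mm [   0.5 -428.4  -12.5] rot deg [1.115e+01 1.000e-02 1.000e-02] t 6.15 pos [ 0.4662 -0.1518  0.1204] w 0.01995139843299815 F [-0.08 -0.67 -2.1 ]
```

View pics/w5.png

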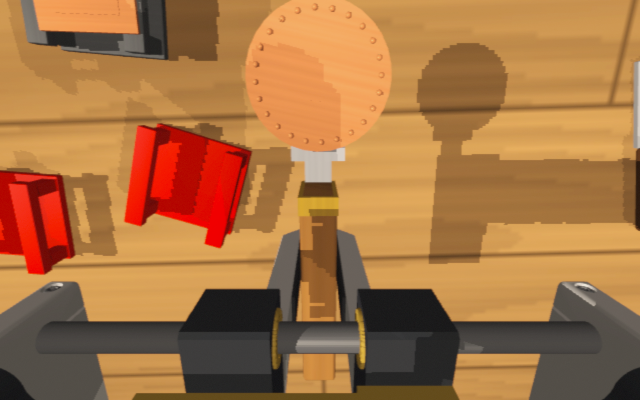

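The disc is unmoved at (319,74) in the wrist view, so I'll continue.

```bash
python3 -m handwheel '[[[0,-0.006,0,0,0,0,0.005],[0,-0.021,-0.001,0,0,0,0.005],[0,-0.045,-0.001,0,0,0,0.005],[0,-0.072,-0.002,0,0,0,0.005],[0,-0.099,-0.003,0,0,0,0.005],[0,-0.123,-0.004,0,0,0,0.005],[0,-0.138,-0.004,0,0,0,0.005],[0,-0.144,-0.004,0,0,0,0.005]]]' 60
python3 -m handwheel '[[[0,-0.006,0,0,0,0,0.005],[0,-0.021,-0.001,0,0,0,0.005],[0,-0.045,-0.001,0,0,0,0.005],[0,-0.072,-0.002,0,0,0,0.005],[0,-0.099,-0.003,0,0,0,0.005],[0,-0.123,-0.004,0,0,0,0.005],[0,-0.138,-0.004,0,0,0,0.005],[0,-0.144,-0.004,0,0,0,0.005]]]' 60
python3 -m handwheel '[[[0,-0.006,0,0.4,0,0,0.005],[0,-0.020,-0.001,1.5,0,0,0.005],[0,-0.043,-0.001,3.3,0,0,0.005],[0,-0.070,-0.002,5.4,0,0,0.005],[0,-0.097,-0.003,7.5,0,0,0.005],[0,-0.119,-0.004,9.4,0,0,0.005],[0,-0.133,-0.004,10.6,0,0,0.005],[0,-0.139,-0.004,11.1,0,0,0.005]]]' 60
python3 -m handwheel '[[[0,0,0,0,0,0,0.005],[0,0,0,0,0,0,0.005]]]' 60
python3 - <<'E'
from go import *
to([.491,.276,.12],-12.8)
w=Cam("wrist"); cv2.imwrite("pics/w6.png",w.img)
t=Cam("top"); t.crop(140,110,140,140,4,"t6.png")
s=Cam("scene"); s.crop(370,190,130,130,5,"s6.png")
E
```

```text
time_s: 7.0
position: [0.4749, -0.0084, 0.1205]
tool_rot: [-0.707, 0.01, 0.707, 0.011]
ft_force: [-0.3, -0.2, -3.0]
width: 0.0197
time_s: 7.8
position: [0.4834, 0.1345, 0.1204]
tool_rot: [-0.707, 0.011, 0.707, 0.011]
ft_force: [0.9, 0.4, -2.4]
width: 0.0197
time_s: 8.6
position: [0.4919, 0.273, 0.1202]
tool_rot: [-0.703, 0.08, 0.703, 0.079]
ft_force: [-0.3, -0.3, -3.1]
width: 0.0195
time_s: 8.8
position: [0.4918, 0.2716, 0.1203]
tool_rot: [-0.703, 0.08, 0.703, 0.079]
ft_force: [-0.2, -0.1, -2.7]
width: 0.0201
axes
 [[-0.    -0.224 -0.975]
 [-0.001 -0.975  0.224]
 [-1.     0.001 -0.   ]]
shift mm [ 0.3 -4.1  1.8] rot deg [-0.13 -0.   -0.05] t 8.8 pos [0.4918 0.2716 0.1203] w 0.020112963231645204 F [-0.22 -0.06 -2.65]
```

View pics/w6.png

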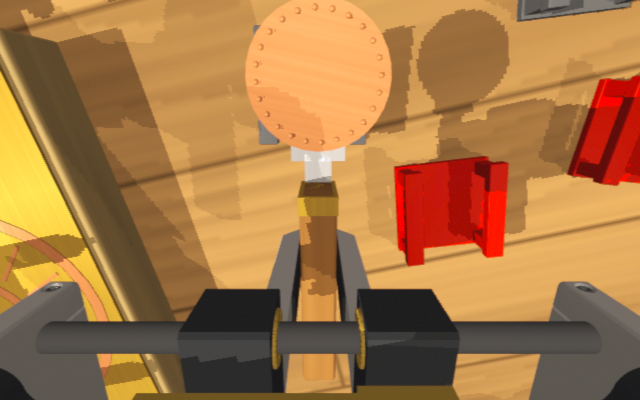

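View pics/t6.png

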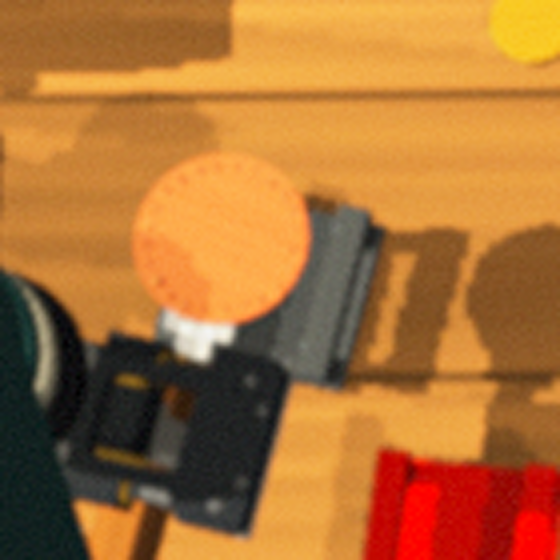

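View pics/s6.png

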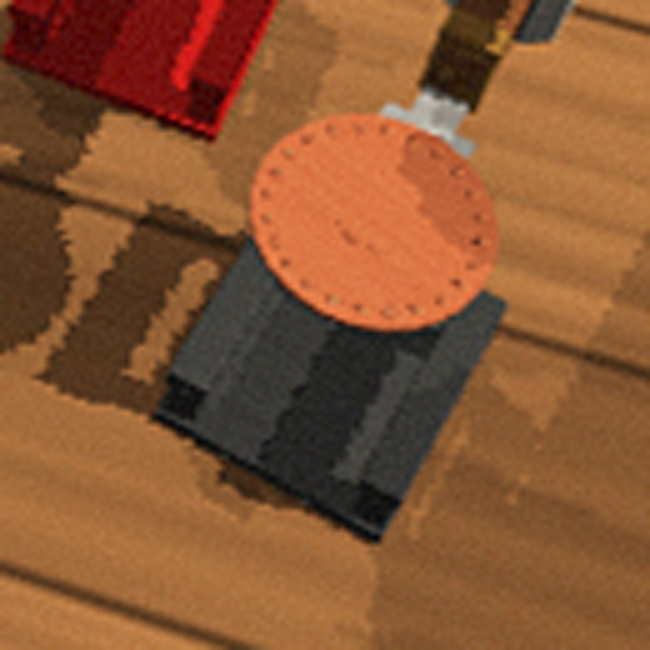

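Run:
```python
from go import *
t=Cam("top");s=Cam("scene");w=Cam("wrist")
st=env.get_state(); zt=st["position"][2]-.0066+.007
T=R.from_quat(st["tool_rot"]).as_matrix(); print("yaw",np.degrees(np.arctan2(-T[1,2],-T[0,2])))
for c,uv in ((t,np.array([221.5,239])/4+[140,110]-.4),(s,np.array([375,222])/5+[370,190]-.4),(w,np.array([318.8,74]))):
    P=c.plane(uv[None],zt)[0]; print(P.round(4),"tool frame",((P-st["position"])@T*1000).round(1))
w.crop(240,100,140,100,5,"w6c.png")
```

```text
yaw -12.920259654547337
[0.5874 0.2499 0.1209] tool frame [ -0.4   0.3 -98.2]
[0.5875 0.2512 0.1209] tool frame [ -0.4  -1.1 -98. ]
[0.5895 0.2497 0.1209] tool frame [  -0.4   -0.  -100.3]
```

View pics/w6c.png

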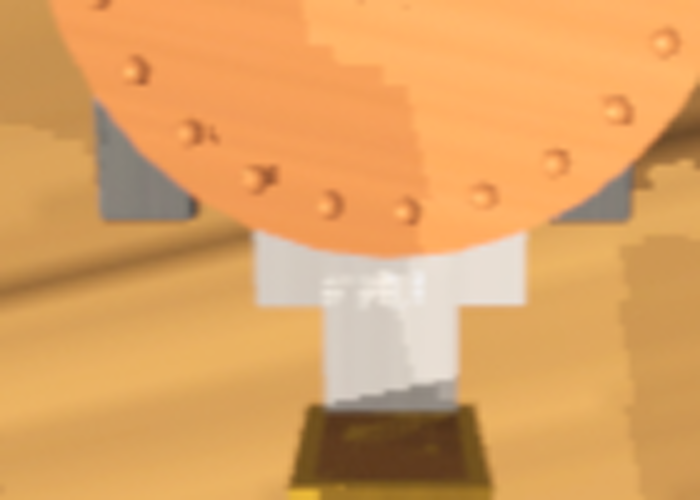

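Run:
```python
from go import *
w=Cam("wrist")
st=env.get_state();T=R.from_quat(st["tool_rot"]).as_matrix()
P=w.plane(np.array([[101,220],[631.5,220],[197,218]])/5+[240,100]-.4,.04); print(P.round(4),np.linalg.norm(P[0]-P[1]),np.linalg.norm(P[0]-P[2]))
m=(P[0]+P[1])/2; d=P[0]-P[1]; ya=np.degrees(np.arctan2(-d[0],d[1])); a=np.radians(ya)
c=m+.045*np.array([np.cos(a),np.sin(a),0]); print("stand centre",c,"yaw",ya,((c-st["position"])@T*1000).round(1))
```

```text
[[0.5548 0.3085 0.04  ]
 [0.5349 0.2215 0.04  ]
 [0.5515 0.2927 0.04  ]] 0.08927339072770978 0.01616908349797291
stand centre [0.58873437 0.25493544 0.04      ] yaw -12.89493007057229 [ 80.5  -4.8 -98.4]
```

```bash
python3 -m handwheel '[[[0.002,-0.001,0,0,0,0,0.005],[0.008,-0.002,0,0,0,0,0.005],[0.019,-0.003,0,0,0,0,0.005],[0.032,-0.004,0,0,0,0,0.005],[0.044,-0.004,0,0,0,0,0.005],[0.055,-0.004,0,0,0,0,0.005],[0.062,-0.004,0,0,0,0,0.005],[0.064,-0.004,0,0,0,0,0.005]]]' 60
python3 -m handwheel '[[[0,0,0,0,0,0,0.005],[0,0,0,0,0,0,0.005]]]' 60
python3 - <<'E'
from go import *
to([.4925,.276,.056],-12.9)
w=Cam("wrist"); w.crop(220,0,200,200,3,"w7.png")
t=Cam("top"); t.crop(150,120,110,110,5,"t7.png")
s=Cam("scene"); s.crop(380,190,110,110,5,"s7.png")
E
```

```text
time_s: 9.95
position: [0.4917, 0.2762, 0.0548]
tool_rot: [-0.702, 0.08, 0.703, 0.079]
ft_force: [1.2, -0.7, -3.5]
width: 0.0194
time_s: 10.15
position: [0.4931, 0.2767, 0.0571]
tool_rot: [0.703, -0.079, -0.702, -0.08]
ft_force: [0.2, -0.7, -2.4]
width: 0.0194
axes
 [[ 0.001 -0.223 -0.975]
 [ 0.    -0.975  0.223]
 [-1.    -0.001 -0.001]]
shift mm [1.1 0.8 0.4] rot deg [ 0.02 -0.07  0.04] t 10.15 pos [0.4931 0.2767 0.0571] w 0.019377588282596746 F [ 0.2  -0.72 -2.39]
```

View pics/w7.png

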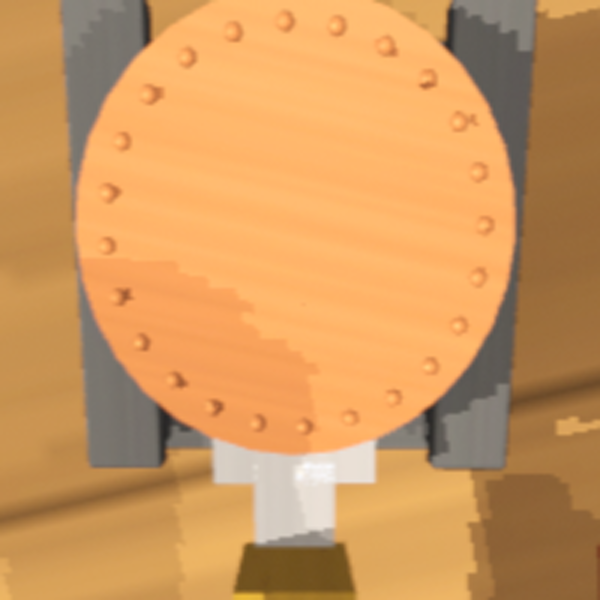

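View pics/t7.png

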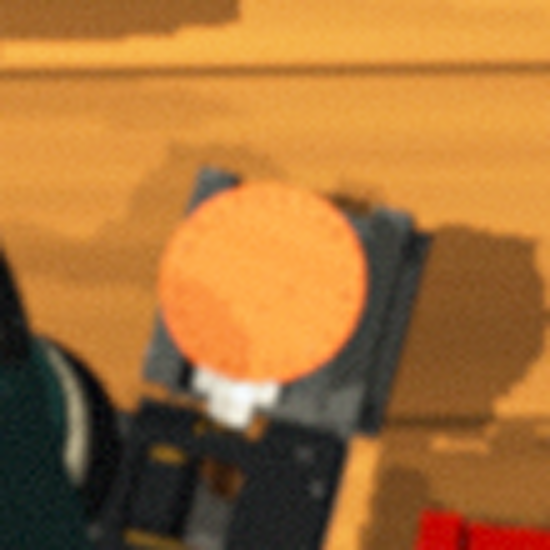

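View pics/s7.png

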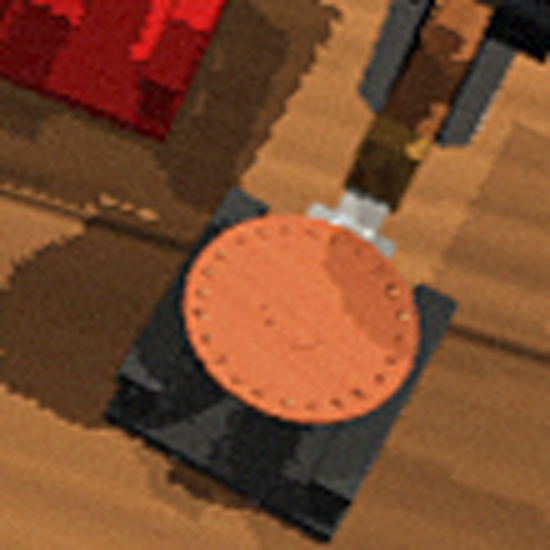

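Run:
```python
from go import *
t=Cam("top");s=Cam("scene");w=Cam("wrist")
st=env.get_state(); zt=st["position"][2]+.0004;T=R.from_quat(st["tool_rot"]).as_matrix()
print(st["position"])
P=w.plane(np.array([[89,467],[506,467]])/3+[220,0]-.4,.04)
m=P.mean(0); d=P[0]-P[1]; ya=np.degrees(np.arctan2(-d[0],d[1])); a=np.radians(ya)
c=m+.045*np.array([np.cos(a),np.sin(a),0]); print("stand",c.round(4),ya,np.linalg.norm(d),((c-st["position"])@T*1000).round(1))
for k,uv in ((t,np.array([264,282])/5+[150,120]-.4),(s,np.array([301,317.5])/5+[380,190]-.4),(w,np.array([296.3,235])/3+[220,0]-.4)):
    P=k.plane(uv[None],zt)[0]; print("disc",P.round(4),((P-st["position"])@T*1000).round(1))
w.crop(220,0,200,160,4,"w7b.png")
```

```text
[0.49280999 0.2766238  0.05686478]
stand [0.5887 0.2549 0.04  ] -12.849261069037556 0.08927723597691732 [ 16.9  -0.2 -98.3]
disc [0.5897 0.2548 0.0573] [ -0.3  -0.4 -99.3]
disc [0.588  0.2562 0.0573] [ -0.3  -1.4 -97.4]
disc [0.5887 0.2551 0.0573] [ -0.3  -0.4 -98.3]
```

View pics/w7b.png

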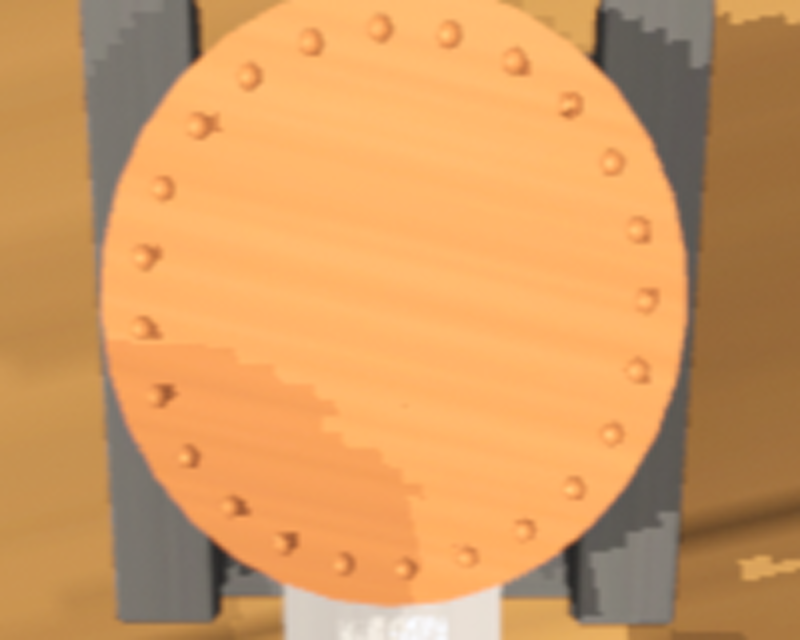

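The disc is centred within about 1 mm: wrist crop centre col 395, rail outer edges 117–675 at the near end. The blade is midway in the gap. Lowering slowly.

```bash
python3 -m handwheel '[[[0.001,0,0.0005,0,0,0,0.005],[0.003,0,0.001,0,0,0,0.005],[0.006,0,0.001,0,0,0,0.005],[0.009,0,0.001,0,0,0,0.005],[0.011,0,0.001,0,0,0,0.005],[0.0125,0,0.001,0,0,0,0.005],[0.014,0,0.001,0,0,0,0.005],[0.0155,0,0.001,0,0,0,0.005]]]' 60
python3 -m handwheel '[[[0.0015,0,0,0,0,0,0.005],[0.003,0,0,0,0,0,0.005],[0.005,0,0,0,0,0,0.005],[0.007,0,0,0,0,0,0.005],[0.009,0,0,0,0,0,0.005],[0.011,0,0,0,0,0,0.005],[0.013,0,0,0,0,0,0.005],[0.014,0,0,0,0,0,0.005]]]' 60
python3 -m handwheel '[[[0,0,0,0,0,0,0.005],[0,0,0,0,0,0,0.005]]]' 60
python3 - <<'E'
from go import *
to([.4925,.276,.027],-12.9)
w=Cam("wrist"); w.crop(220,0,200,200,3,"w8.png")
s=Cam("scene"); s.crop(380,190,110,110,5,"s8.png")
E
```

```text
time_s: 11.25
position: [0.492, 0.2769, 0.0412]
tool_rot: [0.703, -0.079, -0.702, -0.079]
ft_force: [0.2, -0.4, -2.6]
width: 0.0191
time_s: 12.05
position: [0.4914, 0.2767, 0.0266]
tool_rot: [-0.703, 0.079, 0.703, 0.079]
ft_force: [-0.2, -0.1, -3.1]
width: 0.02
time_s: 12.25
position: [0.4916, 0.2768, 0.027]
tool_rot: [0.703, -0.079, -0.703, -0.079]
ft_force: [0.0, 0.2, -1.6]
width: 0.0196
axes
 [[ 0.    -0.223 -0.975]
 [-0.    -0.975  0.223]
 [-1.     0.    -0.   ]]
shift mm [-0.   0.5 -1. ] rot deg [ 0.02 -0.01 -0.  ] t 12.25 pos [0.4916 0.2768 0.027 ] w 0.01956007041749052 F [ 0.04  0.2  -1.62]
```

View pics/w8.png

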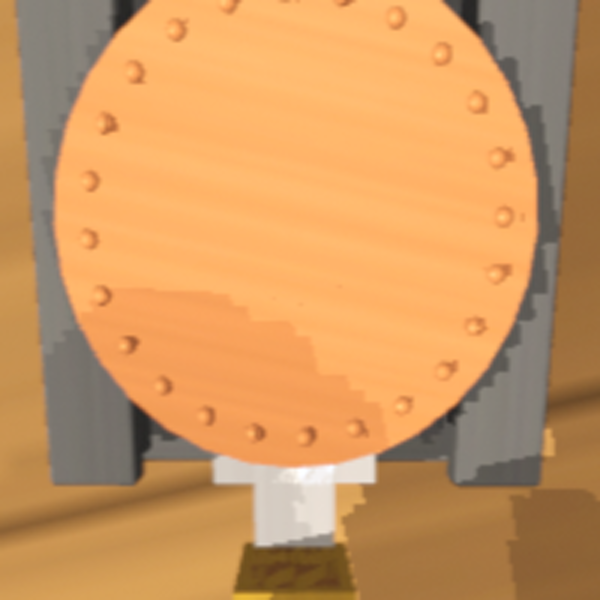

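View pics/s8.png

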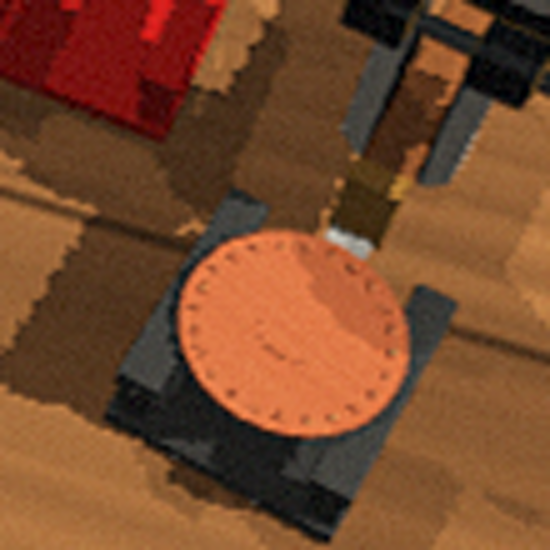

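The disc now lies on the rails and the blade is about 16 mm lower (disc edges 55–538 against rails 51–541 in the crop). Drawing straight back.

```bash
python3 -m handwheel '[[[0,0,0.002,0,0,0,0.005],[0,0,0.006,0,0,0,0.005],[0,0,0.012,0,0,0,0.005],[0,0,0.02,0,0,0,0.005],[0,0,0.03,0,0,0,0.005],[0,0,0.04,0,0,0,0.005],[0,0,0.05,0,0,0,0.005],[0,0,0.058,0,0,0,0.005]]]' 60
python3 -m handwheel '[[[0,0,0.01,0,0,0,0.005],[0,0,0.02,0,0,0,0.005],[0,0,0.032,0,0,0,0.005],[0,0,0.044,0,0,0,0.005],[0,0,0.056,0,0,0,0.005],[0,0,0.066,0,0,0,0.005],[0,0,0.071,0,0,0,0.005],[0,0,0.072,0,0,0,0.005]]]' 60
python3 -m handwheel '[[[0,0,0,0,0,0,0.005],[0,0,0,0,0,0,0.005]]]' 60
python3 - <<'E'
from go import *
to([.365,.306,.0066],-12.9)
w=Cam("wrist"); cv2.imwrite("pics/w9.png",w.img)
s=Cam("scene"); s.crop(340,130,150,170,3,"s9.png")
E
```

```text
time_s: 13.15
position: [0.4339, 0.2899, 0.0269]
tool_rot: [-0.703, 0.079, 0.703, 0.079]
ft_force: [0.1, -0.7, -2.3]
width: 0.0194
time_s: 13.95
position: [0.3643, 0.3059, 0.027]
tool_rot: [0.703, -0.079, -0.703, -0.079]
ft_force: [-0.3, 0.2, -1.6]
width: 0.0197
time_s: 14.15
position: [0.3653, 0.3057, 0.027]
tool_rot: [0.703, -0.079, -0.702, -0.079]
ft_force: [0.7, 0.7, -2.2]
width: 0.0195
axes
 [[ 0.    -0.223 -0.975]
 [-0.    -0.975  0.223]
 [-1.    -0.    -0.   ]]
shift mm [20.4 -0.2  0.4] rot deg [ 0.   -0.03  0.01] t 14.15 pos [0.3653 0.3057 0.027 ] w 0.019502963381834104 F [ 0.66  0.73 -2.22]
```

View pics/w9.png

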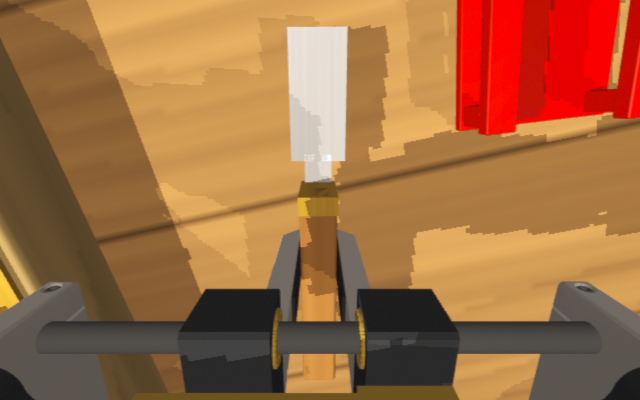

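View pics/s9.png

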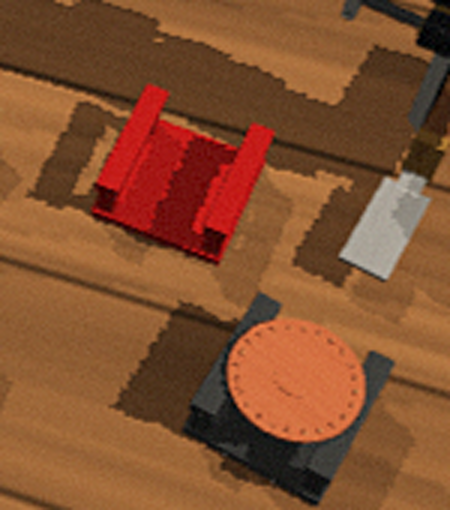

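The blade is clear of the stand and the bench below it is free. Lowering it flat.

```bash
python3 -m handwheel '[[[0.002,0,0,0,0,0,0.005],[0.006,0,0,0,0,0,0.005],[0.011,0,0,0,0,0,0.005],[0.015,0,0,0,0,0,0.005],[0.0175,0,0,0,0,0,0.005],[0.019,0,0,0,0,0,0.005],[0.02,0,0,0,0,0,0.005],[0.0203,0,0,0,0,0,0.005]]]' 60
python3 -m handwheel '[[[0,0,0,0,0,0,0.02],[0,0,0,0,0,0,0.03],[0,0,0,0,0,0,0.045],[0,0,0,0,0,0,0.06],[0,0,0,0,0,0,0.06],[0,0,0,0,0,0,0.06]]]' 20
python3 -m handwheel '[[[-0.01,0,0,0,0,0,0.06],[-0.03,0,0,0,0,0,0.06],[-0.055,0,0,0,0,0,0.06],[-0.085,0,0,0,0,0,0.06],[-0.115,0,0,0,0,0,0.06],[-0.14,0,0.01,0,0,0,0.06],[-0.155,0,0.02,0,0,0,0.06],[-0.16,0,0.03,0,0,0,0.06]]]' 20
python3 - <<'E'
from go import *
to([.365,.306,.0066],-12.9)
for n in("wrist","top","scene"):cv2.imwrite(f"pics/{n}10.png",Cam(n).img)
E
```

```text
time_s: 15.05
position: [0.3649, 0.3057, 0.0066]
tool_rot: [0.703, -0.079, -0.703, -0.079]
ft_force: [-0.3, 0.9, -1.6]
width: 0.0195
time_s: 15.65
position: [0.365, 0.3058, 0.0068]
tool_rot: [0.703, -0.079, -0.703, -0.079]
ft_force: [0.0, 0.9, 0.0]
width: 0.0563
time_s: 16.45
position: [0.3363, 0.3132, 0.1697]
tool_rot: [0.704, -0.078, -0.701, -0.081]
ft_force: [-0.5, -0.2, 1.0]
width: 0.0601
axes
 [[ 0.004 -0.223 -0.975]
 [ 0.003 -0.975  0.223]
 [-1.    -0.004 -0.003]]
shift mm [163.2   1.3 -29. ] rot deg [ 0.01 -0.2   0.22] t 16.45 pos [0.3363 0.3132 0.1697] w 0.06006975743341192 F [-0.54 -0.21  0.97]
```

View pics/wrist10.png

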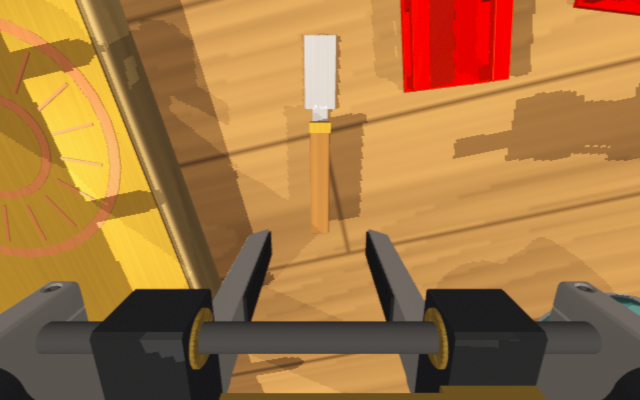

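View pics/top10.png

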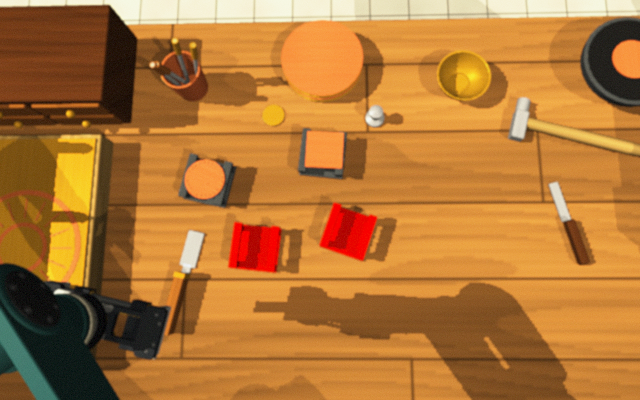

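View pics/scene10.png

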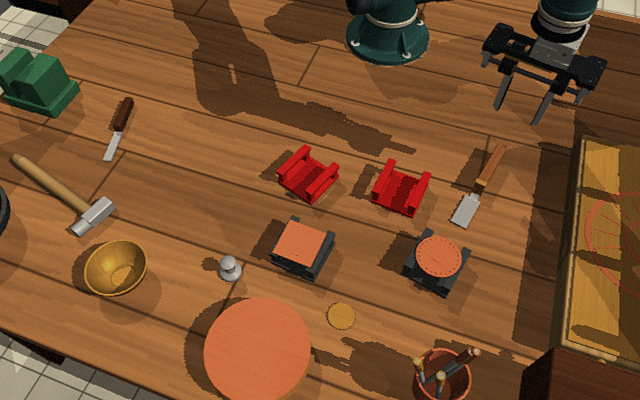

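The disc lies on the empty stand (top 205,180). The lifter is flat on the bench (top 185,270), and the plaque is unmoved (324,150). One last check of the centring.

Run:
```python
from go import *
t=Cam("top");s=Cam("scene")
for c,b,st in ((t,(165,135,90,90),[.588,.2525]),(s,(395,215,85,85),[.5887,.2555])):
    x,y,w,h=b; im=cv2.cvtColor(c.img[y:y+h,x:x+w],cv2.COLOR_BGR2HSV)
    ppp=c.px([[*st,.043]])[0]; seed=im[int(ppp[1])-y,int(ppp[0])-x]; print(seed)
    lab=c.img[y:y+h,x:x+w].astype(int); m=((lab[:,:,2]-lab[:,:,0])>70).astype(np.uint8)
    n,l,stt,cen=cv2.connectedComponentsWithStats(m); k=l[int(ppp[1])-y,int(ppp[0])-x]
    cs,_=cv2.findContours((l==k).astype(np.uint8),0,1); e=cv2.fitEllipse(max(cs,key=len)); print(e,stt[k])
    print(c.plane(np.array([[e[0][0]+x,e[0][1]+y]]),.043).round(4),"stand",st)
t.crop(165,135,90,90,6,"t11.png");s.crop(390,215,90,90,6,"s11.png")
```

```text
[ 14 189 249]
((44.5, 44.5), (105.31239318847656, 105.31239318847656), 0.0) [   0    0   90   90 7207]
[[0.5858 0.2445 0.043 ]] stand [0.588, 0.2525]
[ 10 177 205]
((44.65863800048828, 25.490392684936523), (63.48524856567383, 82.9007339477539), 97.33341979980469) [   0    0   85   63 3308]
[[0.555  0.2516 0.043 ]] stand [0.5887, 0.2555]
```

View pics/t11.png

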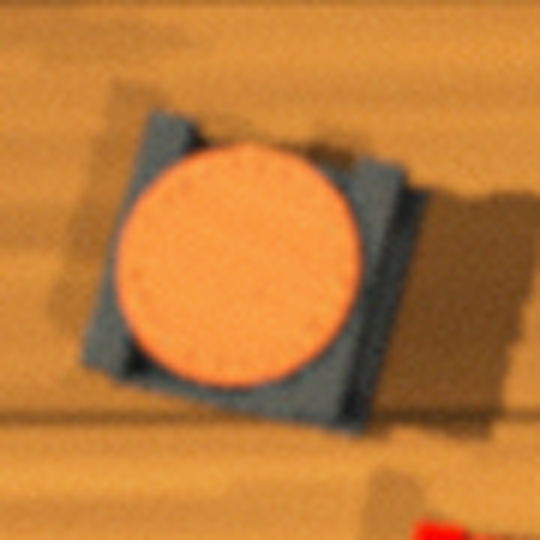

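View pics/s11.png

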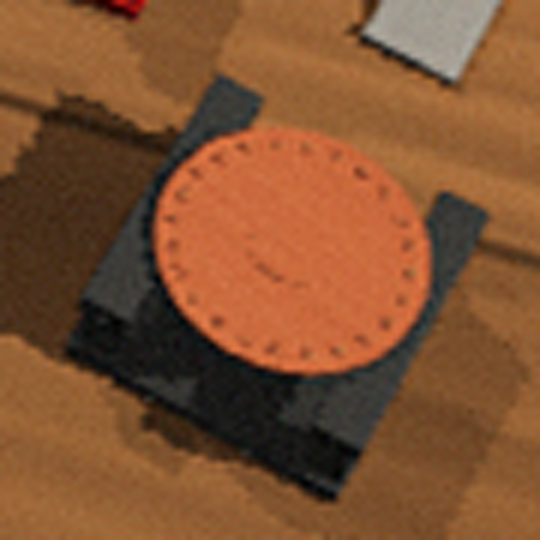

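Run:
```python
from go import *
t=Cam("top");s=Cam("scene");a=np.radians(-12.8);M=np.array([[np.cos(a),np.sin(a)],[-np.sin(a),np.cos(a)]])
for c,d,o,k,off in ((t,[239,265],[248.4,266],6,[165,135]),(s,[293,251],[286.6,262.5],6,[390,215])):
    D=c.plane(np.array([d])/k+off-.4,.043)[0,:2];S=c.plane(np.array([o])/k+off-.4,.04)[0,:2];print(D,S,"stand-frame offset mm",M@(D-S)*1000)
```

```text
[0.58736225 0.25477666] [0.58767883 0.25248715] stand-frame offset mm [-0.81595253  2.16248365]
[0.5871524  0.25648577] [0.58980353 0.25576489] stand-frame offset mm [-2.74495535  0.11561696]
```

Run:
```python
from plant import env
s=env.get_state();print(s["time_s"],s["ft_force"]);print(env.sign_off())
```

```text
16.8 [ 0.22768026 -0.30336806  0.11326593]
the job is handed in; nothing more can be done
None
```

I picked the lifter up by its handle, carried the medallion level and lowered the blade between the rails of the empty dark stand. That left the medallion lying on the rails. I then drew the lifter straight out, laid it flat on the bench and let go. The job was handed in at 16.8 s.

- **Medallion:** it sits about 1–3 mm off the stand's centre. The top camera gave (-0.8, +2.2) mm and the scene camera (-2.7, +0.1) mm in the stand's frame. They differ by about 2 mm, which is within the calibration and my pixel reading. The automatic colour-based fit for this check failed because it merged the disc with the wood, so these come from points I read by eye.
- **During the carry:** the medallion stayed at the same place in the wrist pictures throughout, so it did not slip or tilt, and the fingers did not touch it.
- **Everything else:** the lifter lies clear of the stand, and the plaque looks unmoved. The gripper was raised clear of everything with a wrist force near zero. The highest wrist force reading I saw was about 4 N.

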